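# Index a gear five clicks and bring the dial gauge up to it

### The arm

A 7-joint arm with a two-finger parallel gripper is mounted at the origin on the work surface. World frame = base frame: x ahead of the robot, y to its left, z up, the work surface at z = 0. Lengths are in m, angles in degrees, forces in N, time in s.
With the tool pointing down it reaches from about 0.4 to 0.75 m from the base axis. Payload 19.5 kg.
Tool frame: the origin (TCP) lies at the very end of the fingers, on their centre line; the grasp point (between the pads) lies 19 mm behind it; z points along the fingers, y is the direction in which the jaws open and shut (so a half turn about z gives the same grasp; the last joint's range is limited). The gripper opens to 85 mm and grips with 20 to 120 N. Pads are 22 mm wide; open, the fingers measure 114 mm over their backs; the gripper's body (76 mm by 85 mm) begins 54 mm behind the grasp point. The pads swing forward as they close: fully open they stand 13 mm farther back than shut.
Start: joints at [66.595, 40.479, -1.581, 85.061, 1.261, 54.483, -4.326], TCP at [0.206, -0.537, 0.231] pointing down, gripper open.
Joint ranges: [-155.06, 155.06], [-18.47, 123.98], [-90, 86.84], [0, 140.48], [-83.41, 263.41], [0, 116], [-161.91, 161.91]. Speed limits (degrees/s): [108.29, 108.29, 147.25, 147.25, 172.46, 172.46, 172.46].

### API

Orientations are given as a 3x3 rotation matrix whose columns are the frame's x, y, z axes.
In Python, from rig import robot gives the robot as it stands.
- The arm moves only by the shell command python3 -m jog 'ROWS' [FORCE]. ROWS is JSON, a list of rows, each a list of 5 numbers: the shift along the tool's x, y, z scaled (see below), then the turn about the tool's z scaled (see below), then the opening in per cent of the stroke, from 0 (shut) to 100 (fully open). A call has 1 to 8 rows; each row shifts and turns the pose as measured when the row begins, along the tool's axes as they then stand; what a row does not reach is not made up. The controller multiplies each number of a shift by 0.5 m and each number of a turn by 0.08 rad. A row lasts 1/8 s, in which the tool goes at most 62.5 mm and 10.7 degrees, less where a joint would pass 70% of its speed; a pose out of reach is approached as far as the arm can. A call with a number of a shift or a turn outside -1 to 1 is refused whole. A call with a gripper value outside its range is refused whole. The fingers move at their own pace and stop on an object; FORCE is the grip in N (left out, the last holds). Time passes only in rows, so rows that do not move let the fingers close. It gives the time, the measured TCP pose, the force and the opening at its end, in the units of the state.
- robot.sense(): the state, without advancing time (a new reading comes with each control period).
- robot.read_camera(name): name is "side" or "top" or "wrist"; returns a dict with "pixels" (384x512x3 uint8, blue, green, red), "intrinsics" (3x3 intrinsics, pixels), "R" (3x3) and "t" (3): a world point X has camera coordinates R X + t. Camera axes: x right, y down, z forward; pixel columns grow to the right and rows downward; lengths in m; the calibration is good to about 2 mm. A picture is of the moment at which its call begins. There is no depth.
- robot.hand_in(): hands the job in, once; it reports no verdict.
The state is a dict: "t": time; "qpos": joint angles; "joint_vel": joint speeds; "effort": joint torques, N m; "tcp_pos": TCP position; "orientation": TCP orientation; "wrist_force": force on the tool from outside, world axes, zero at the start; "moment": the same for the moment, N m; "opening": finger opening in m.
Only numpy, scipy, OpenCV 4.12 (cv2) and the standard library are available. Lean on these libraries where they do the work, as an engineer would, in place of code of your own. Each camera call takes 0.05 s, during which the arm holds its last target.

### The job

The gear on the runout fixture is next to be gauged five tooth spaces on: with the dial gauge still backed off, turn the black knob on top of the gear exactly five clicks clockwise (seen from above) and let go of it so that it rests in its click. Then pull up the small index plunger knob on the gauge carriage, slide the carriage towards the gear and let the plunger drop fully into the other hole, so that the gauge is locked with its ball tip in the tooth space. Do not turn the gear while the gauge is forward, and leave the loose gear, the plug gauge and the red bowl on the bench where they are.

Things in the scene. Friction and masses are not known exactly. Their poses are not given: they have to be found in the camera images.
- fixture: the whole gear runout fixture, bolted to the bench: a green cast base 150 mm (its x) by 350 mm (its y) by 20 mm high, reaching from y = -80 to y = +270 mm. Origin at bench height on the vertical axis of the indexing spindle; its +y axis runs from the spindle along the slide way to the gauge carriage. The spindle and carriage belong to it.
- knob_grip (a point): point to grip on the hand knob on top of the gear: centre of a round, ribbed black knob, 40 mm diameter, 36 mm high (18 mm above and below), on the spindle's vertical axis, 100 mm above the bench. The collar beneath (56 mm across) has its top 24 mm below this point, the 104 mm gear 30 mm below; the gauge on the carriage is 74 mm high. Knob, gear and table turn as one.
- start_pin (a point): top of a small brass dowel pin on the rim of the spindle's table, 56.5 mm from the spindle's axis, 66 mm above the bench; it turns with the gear and shows its angle. A white line on the knob's top points the same way.
- spindle (a joint): turning angle of knob and gear in rad, growing clockwise as seen from above, without end stops. It has 24 click stops to the turn, one to each tooth space: the rests are at whole multiples of 15 degrees (0.2618 rad). It starts in any rest from -4 to +4 clicks. A click takes about 0.2 N m to start, falling to nothing halfway; then the spring pulls on. Let go, it snaps into the nearest rest in 0.5 s.
- plunger_grip (a point): the point to grip on the index plunger knob: centre of a round, ribbed black knob 25 mm in diameter and 24 mm high (12 mm above and below this point), upright on an ear at the carriage's +x side; 94 mm above the bench when seated. The sleeve beneath is 20 mm across; the ear's top is 42 mm below this point, the carriage's top 37 mm below; the gauge's face, 20 mm below, begins 38 mm towards the gear and 20 mm sideways.
- plunger (a joint): how far the plunger is pulled up, m: 0 fully down in a hole, 0.014 at its upper stop; its pin reaches 8 mm into the hole, so from about 0.008 it is clear, and about 0.008 is also where it rests when let go on the bar between the holes. A spring pulls it down with 6 N when seated and 10 N fully up.
- carriage (a joint): how far the gauge carriage has slid towards the gear (along the fixture's -y), m: 0 with the plunger in the rest hole (start), 0.050 in line with the gauging hole; it can go from -0.004 to 0.054. Friction about 3 N; moved by the plunger knob; locked (0.7 mm play) when the plunger is in a hole. The pin (8 mm, round end) finds the hole (9.4 mm) by itself when let down within about 2 mm of it.
- rest_hole (a point): mouth of the hole in the index bar in which the plunger sits at the start, 36 mm above the bench, straight below the plunger knob.
- gauge_hole (a point): mouth of the other, gauging hole in the index bar, 50 mm nearer to the gear along the fixture's -y, 36 mm above the bench (brass bush, 17 mm across).
- stylus_tip (a point): centre of the 6 mm ball tip of the dial gauge (a 55 mm gauge lying face up on the carriage, its stem pointing at the gear), 63 mm above the bench; 50 mm clear of its gauging place at the start.
- waiting_gear: bystander: a loose steel gear, 104 mm in diameter, 14 mm thick, lying flat on the bench; origin under its centre.
- plug_gauge: bystander: a steel double-ended plug gauge, 125 mm long, 23 mm thick, lying on the bench; origin under its middle, x along it.
- parts_bowl: bystander: an open, empty red plastic parts bowl, 140 mm across, 85 mm high; origin under its centre.

How it is judged (in metres and radians):
On the way, in this order (a step that is already met when the one before it is completed fails the run):
1. the knob is five clicks further clockwise, resting in its click and let go, with the gauge still backed off (distance of start_pin from where it was at the start of the episode between 0.0664 and 0.0712 m and value of joint spindle between 0.15 and 2.6 rad and value of joint carriage below 0.004 m and contact force between the fingers and fixture below 0.5 N), for 0.3 s.
2. the plunger is pulled out of its hole and the carriage slides towards the gear (value of joint plunger above 0.006 m and value of joint carriage above 0.01 m), for 0.05 s.
At the end, for the whole second after the job is handed in: the gear rests five clicks (75 degrees, within 3) clockwise of where it started, the carriage stands at the gauging hole (0.050 m of travel, within 2.5 mm) with the plunger fully down in it (within 2 mm), and all is still (distance of start_pin from where it was at the start of the episode between 0.0664 and 0.0712 m and value of joint spindle between 0.15 and 2.6 rad and value of joint carriage between 0.0475 and 0.0525 m and value of joint plunger below 0.002 m and velocity of joint spindle between -0.1 and 0.1 rad/s and velocity of joint carriage between -0.01 and 0.01 m/s); the robot touches nothing.
It fails at once if the gear is turned (faster than 0.5 rad/s) while the gauge is more than 25 mm forward (value of joint carriage above 0.025 m and (velocity of joint spindle above 0.5 rad/s or velocity of joint spindle below -0.5 rad/s)).
It fails at once if a bystander (loose gear, plug gauge or red bowl) is moved by more than 30 mm (distance of any of waiting_gear, plug_gauge, parts_bowl from where it was at the start of the episode above 0.03 m).
It also fails if it takes over 54 s, if anything falls off the work surface, if the arm or the gripper's body presses on something with over 40 N, if the wrist force passes 120 N, or if a joint passes its speed limit or range.

## Working session

There is one attempt and no reset: what is moved stays moved. The work goes in short steps, Python scripts to look and compute and a shell command to move; the robot and the scene stay as the last step left them, time stands still between calls to the robot, and variables do not carry over. Pictures are saved under pics/ and viewed, and the job is handed in when it is done.

```bash
ls; mkdir -p pics
python3 - <<'E'
from rig import robot
import cv2, numpy as np, json
s=robot.sense()
for k,v in s.items(): print(k,np.round(v,4).tolist())
for n in ("side","top","wrist"):
    c=robot.read_camera(n); cv2.imwrite(f"pics/{n}0.png",np.asarray(c["pixels"]))
    print(n,np.round(c["intrinsics"],2).tolist(),np.round(c["R"],4).tolist(),np.round(c["t"],4).tolist())
E
```

```text
pics
t 0.0
qpos [66.5937, 40.514, -1.583, 85.0846, 1.2604, 54.4843, -4.3247]
joint_vel [0.0002, -0.044, -0.0172, -0.0598, 0.0145, 0.0128, 0.0543]
effort [-0.0008, -88.3225, 1.2345, -23.6171, 0.017, 0.0065, 0.0]
tcp_pos [0.2061, -0.5365, 0.2308]
orientation [[0.9335, 0.3587, -0.0004], [0.3587, -0.9335, 0.0011], [-0.0, -0.0011, -1.0]]
wrist_force [0.0133, 0.4573, 0.4143]
moment [-0.0563, 0.0106, -0.0336]
opening 0.0856
side [[465.99, 0.0, 254.79], [0.0, 465.99, 191.11], [0.0, 0.0, 1.0]] [[-0.7642, -0.6449, 0.0124], [-0.509, 0.5911, -0.6258], [0.3962, -0.4845, -0.7799]] [0.3773, 0.3251, 1.3364]
top [[491.43, 0.0, 260.21], [0.0, 491.43, 198.82], [0.0, 0.0, 1.0]] [[-0.0001, -1.0, 0.0026], [-0.9788, -0.0004, -0.205], [0.205, -0.0026, -0.9788]] [-0.0306, 0.5114, 1.1808]
wrist [[325.45, 0.0, 256.93], [0.0, 325.45, 192.66], [0.0, 0.0, 1.0]] [[0.3589, -0.9334, 0.0007], [-0.8869, -0.3407, 0.3121], [-0.291, -0.1126, -0.9501]] [-0.5755, -0.0398, 0.3801]
```

View pics/side0.png

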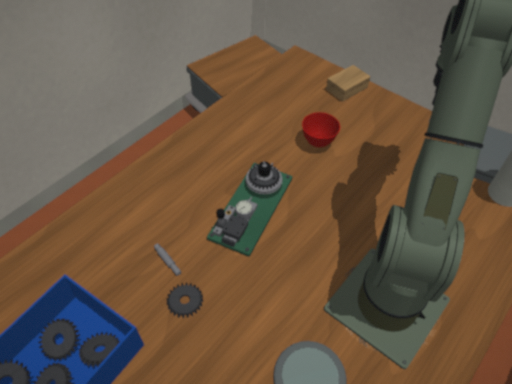

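View pics/top0.png

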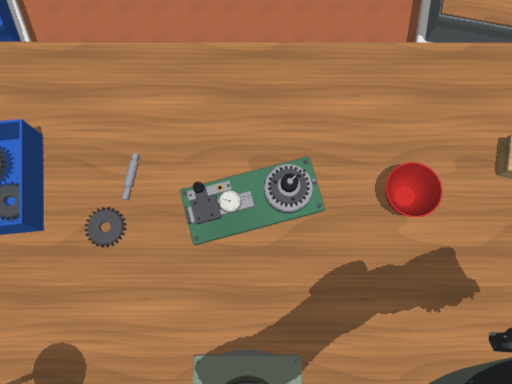

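View pics/wrist0.png

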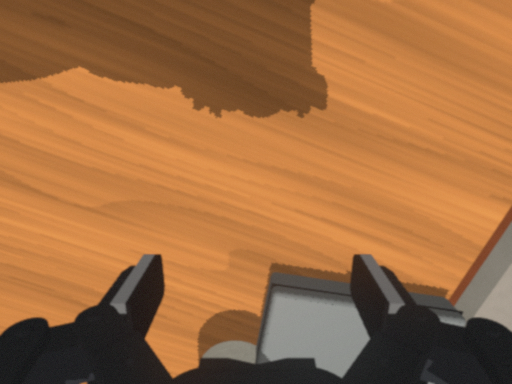

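The side and top views show the fixture: the gear and knob are near top (289,185) and the plunger knob near top (199,188). The bowl is at (413,190). I'll enlarge both.

Run:
```python
import cv2
a=cv2.imread("pics/top0.png")[150:250,175:331]; cv2.imwrite("pics/topc.png",cv2.resize(a,None,fx=5,fy=5,interpolation=cv2.INTER_CUBIC))
a=cv2.imread("pics/side0.png")[150:260,200:300]; cv2.imwrite("pics/sidec.png",cv2.resize(a,None,fx=5,fy=5,interpolation=cv2.INTER_CUBIC))
```

```text
(no output)
```

View pics/topc.png

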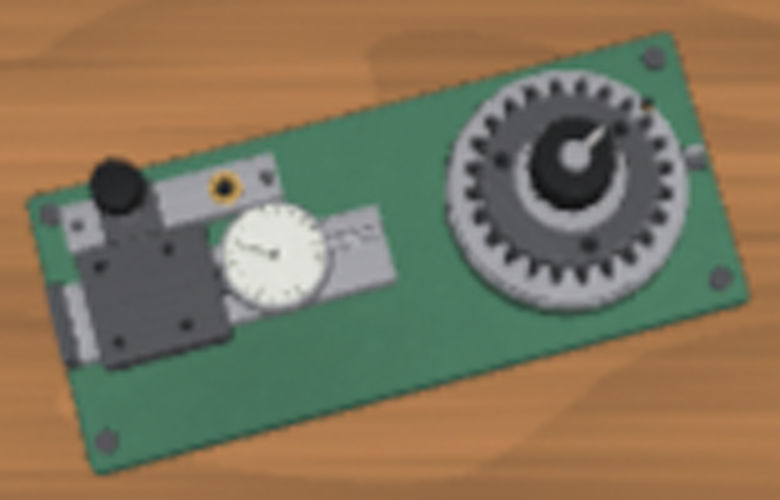

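View pics/sidec.png

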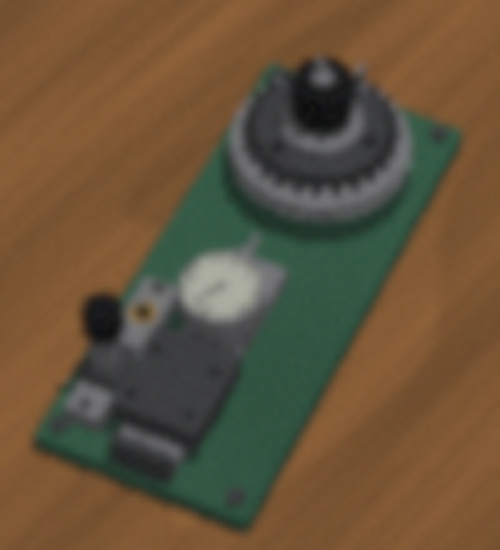

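```bash
cat > h.py <<'E'
import numpy as np
K={'side':(np.array([[465.99,0,254.79],[0,465.99,191.11],[0,0,1]]),np.array([[-0.7642,-0.6449,0.0124],[-0.509,0.5911,-0.6258],[0.3962,-0.4845,-0.7799]]),np.array([0.3773,0.3251,1.3364])),
'top':(np.array([[491.43,0,260.21],[0,491.43,198.82],[0,0,1]]),np.array([[-0.0001,-1,0.0026],[-0.9788,-0.0004,-0.205],[0.205,-0.0026,-0.9788]]),np.array([-0.0306,0.5114,1.1808]))}
def proj(n,X):
    k,R,t=K[n]; c=k@(R@np.asarray(X)+t); return c[:2]/c[2]
def ray(n,px,z):
    k,R,t=K[n]; d=R.T@np.linalg.solve(k,[px[0],px[1],1]); o=-R.T@t; return o+d*(z-o[2])/d[2]
E
python3 - <<'E'
from h import *
from scipy.optimize import least_squares
T=lambda x,y:((x+.5)/5-.5+175,(y+.5)/5-.5+150)
S=lambda x,y:((x+.5)/5-.5+200,(y+.5)/5-.5+150)
obs=[]
f=lambda x,y,z:(lambda p:np.array([x,y,z]))
pl=lambda dy,z:(lambda p:np.array([p[3],p[4]+dy,z]))
obs=[('top',T(575,155),f(0,0,.118)),('top',T(28,200),f(.075,.27,.02)),('top',T(668,35),f(.075,-.08,.02)),('top',T(748,298),f(-.075,-.08,.02)),('top',T(97,472),f(-.075,.27,.0)),
('top',T(225,187),pl(-.05,.036)),('top',T(118,183),pl(0,.106)),
('side',S(322,73),f(0,0,.118)),('side',S(102,303),pl(0,.106)),('side',S(144,313),pl(-.05,.036)),('side',S(36,440),f(.075,.27,.02)),('side',S(248,528),f(-.075,.27,.01)),('side',S(460,135),f(-.075,-.08,.02))]
def W(p,L):
    c,s=np.cos(p[2]),np.sin(p[2]); return np.array([p[0]+c*L[0]-s*L[1],p[1]+s*L[0]+c*L[1],L[2]])
r=lambda p:np.concatenate([proj(n,W(p,g(p)))-u for n,u,g in obs])
q=least_squares(r,[.6,-.05,.2,.05,.2],loss='soft_l1')
print(q.x,np.degrees(q.x[2])); print(np.round(r(q.x).reshape(-1,2),1).tolist())
p=q.x
pw=W(p,np.array([p[3],p[4],.094]));print('plunger',pw,'gh',W(p,np.array([p[3],p[4]-.05,.036])))
pin=ray('top',T(647,103),.066); d=pin[:2]-p[:2]; print('pin',pin,np.linalg.norm(d),np.degrees(np.arctan2(d[1],d[0])))
a=ray('top',T(575,155),.118);b=ray('top',T(605,125),.118);print(a,np.degrees(np.arctan2(*(b-a)[1::-1])))
E
```

```text
[ 0.54214975 -0.1008004   0.26751167  0.04846128  0.21545488] 15.327289441317372
[[0.0, 0.1], [-1.1, -0.2], [0.5, -1.4], [1.1, 0.1], [-0.1, 2.1], [0.7, 0.2], [-0.2, -0.2], [-0.1, 0.9], [-0.0, 0.4], [-0.2, -0.0], [-1.3, -0.8], [-0.1, 1.2], [0.8, -1.2]]
plunger [0.53193563 0.11980099 0.094     ] gh [0.54515225 0.07157941 0.036     ]
pin [ 0.58229754 -0.14064011  0.066     ] 0.05656012526291637 -44.77931242266011
[ 0.54242348 -0.10074355  0.118     ] -44.51360633047055
```

```bash
python3 -m jog '[[0.094,-0.0573,0,0,100],[0.094,-0.0573,0,0,100],[0.094,-0.0573,0,0,100],[0.094,-0.0573,0,0,100],[0.094,-0.0573,0,0,100],[0.094,-0.0573,0,0,100],[0.094,-0.0573,0,0,100],[0.094,-0.0573,0,0,100]]' 60
python3 - <<'E'
from rig import robot
import numpy as np
s=robot.sense(); print(np.round(s['qpos'],1),s['t'])
E
```

```text
t: 1.15
tcp_pos: [0.4808, -0.1798, 0.2297]
orientation: [[0.936, 0.352, -0.002], [0.352, -0.936, 0.001], [-0.001, -0.001, -1.0]]
wrist_force: [0.7, -0.4, -0.1]
opening: 0.0852
[ 15.4  35.5   2.8  97.9  -2.3  46.7 -50.1] 1.15
```

```bash
python3 -m jog '[[0.05,-0.04,0,-1,100],[0.05,-0.04,0,-1,100],[0,0,0,-1,100],[0,0,0,-1,100],[0,0,0,-1,100],[0,0,0,-1,100],[0,0,0,-1,100],[0,0,0,-1,100]]' 60; python3 -m jog '[[0,0,0,-1,100],[0,0,0,-1,100],[0,0,0,-1,100],[0,0,0,-1,100],[0,0,0,-1,100],[0,0,0,-1,100],[0,0,0,-1,100],[0,0,0,0,100]]' 60
python3 - <<'E'
from rig import robot
import numpy as np
s=robot.sense(); print(np.round(s['qpos'],1),s['t'])
R=np.array(s['orientation']);d=np.array([.5423,-.1008,.18])-s['tcp_pos']; print(R.T@d/.5, np.degrees(np.arctan2(R[1,1],R[0,1])))
E
```

```text
t: 2.15
tcp_pos: [0.5136, -0.1163, 0.2281]
orientation: [[0.516, 0.856, -0.004], [0.856, -0.516, 0.002], [0.0, -0.005, -1.0]]
wrist_force: [0.5, -0.8, 0.0]
opening: 0.0855
t: 3.15
tcp_pos: [0.5128, -0.1165, 0.2269]
orientation: [[-0.036, 0.999, -0.007], [0.999, 0.036, 0.003], [0.003, -0.007, -1.0]]
wrist_force: [0.1, 0.0, 0.5]
opening: 0.085
[ 19.4  37.4 -18.3  95.   14.2  50.3  -2.6] 3.15
[0.02890344 0.06072462 0.09356201] 2.048712846842386
```

```bash
python3 -m jog '[[0.029,0.061,0.04,0,100],[0,0,0,0,100]]' 60
python3 - <<'E'
from rig import robot
import numpy as np,cv2
s=robot.sense()
R=np.array(s['orientation']);d=np.array([.5423,-.1008,.083])-s['tcp_pos']; print(R.T@d/.5, np.degrees(np.arctan2(R[1,1],R[0,1])))
c=robot.read_camera('wrist'); cv2.imwrite('pics/w1.png',np.asarray(c['pixels']))
for p in ([.5423,-.1008,.118],[.5423,-.1008,.1],[.5319,.1198,.106]):
    v=c['intrinsics']@(np.array(c['R'])@p+c['t']);print(v[:2]/v[2])
E
```

```text
t: 3.4
tcp_pos: [0.5433, -0.1007, 0.2063]
orientation: [[-0.031, 1.0, -0.007], [1.0, 0.031, 0.003], [0.003, -0.007, -1.0]]
wrist_force: [-0.5, -0.5, 0.6]
opening: 0.0853
[-0.00080761 -0.00044086  0.24654901] 1.7617342569496477
[254.95102112 197.76434835]
[255.21734504 190.48403457]
[ 248.30943292 -171.13374394]
```

View pics/w1.png

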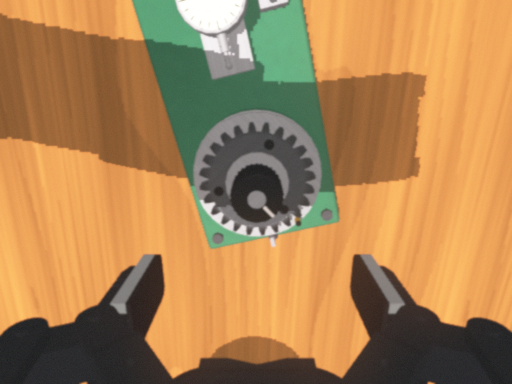

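The knob top appears at (257,199), against a predicted (255,198), so the measured position holds. I'll descend.

```bash
python3 -m jog '[[0,0,0.06,0,100],[0,0,0.06,0,100],[0,0,0.06,0,100],[0,0,0.04,0,100],[0,0,0,0,100]]' 60
python3 - <<'E'
from rig import robot
import numpy as np,cv2
s=robot.sense()
R=np.array(s['orientation']);d=np.array([.5423,-.1008,.084])-s['tcp_pos']; print(R.T@d/.5, np.degrees(np.arctan2(R[1,1],R[0,1])))
E
```

```text
t: 4.08
tcp_pos: [0.541, -0.1044, 0.0966]
orientation: [[-0.02, 1.0, -0.004], [1.0, 0.02, -0.001], [-0.001, -0.004, -1.0]]
wrist_force: [0.8, -0.1, 0.8]
opening: 0.0853
[0.00709995 0.00281961 0.0252249 ] 1.1713010527131298
```

```bash
python3 -m jog '[[0.007,0.003,0.025,0,100],[0,0,0,0,100]]' 60
python3 - <<'E'
from rig import robot
import numpy as np,cv2
s=robot.sense()
R=np.array(s['orientation']);d=np.array([.5423,-.1008,.084])-s['tcp_pos']; print(R.T@d/.5, np.degrees(np.arctan2(R[1,1],R[0,1])))
c=robot.read_camera('wrist'); cv2.imwrite('pics/w2.png',np.asarray(c['pixels']))
E
```

```text
t: 4.32
tcp_pos: [0.5429, -0.1011, 0.085]
orientation: [[-0.019, 1.0, -0.002], [1.0, 0.019, -0.001], [-0.001, -0.002, -1.0]]
wrist_force: [0.4, -0.5, -0.7]
opening: 0.0855
[ 0.00056135 -0.0012175   0.00200053] 1.0892644202202966
```

View pics/w2.png

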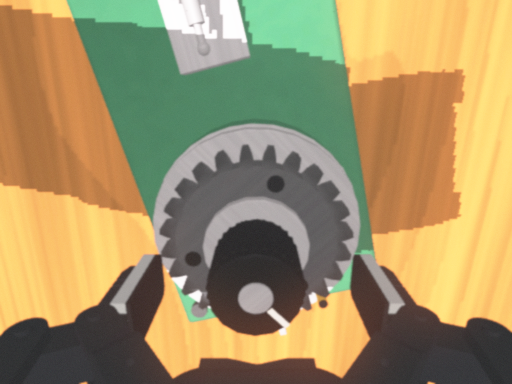

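The knob at (256,297) is centred between the fingers. Closing now.

```bash
python3 -m jog '[[0,0,0,0,0],[0,0,0,0,0],[0,0,0,0,0],[0,0,0,0,0],[0,0,0,0,0],[0,0,0,0,0]]' 50
cat > st.py <<'E'
from rig import robot
import numpy as np
s=robot.sense(); R=np.array(s['orientation'])
print('t',s['t'],'tcp',np.round(s['tcp_pos'],4),'yaw_y',round(np.degrees(np.arctan2(R[1,1],R[0,1])),2),'f',np.round(s['wrist_force'],1),'m',np.round(s['moment'],2),'op',round(s['opening'],4),'q',np.round(s['qpos'],0))
E
python3 st.py
```

```text
t: 5.12
tcp_pos: [0.5424, -0.1016, 0.0867]
orientation: [[-0.018, 1.0, -0.002], [1.0, 0.018, -0.002], [-0.002, -0.002, -1.0]]
wrist_force: [-1.4, -0.2, -1.8]
opening: 0.039
t 5.125 tcp [ 0.5424 -0.1016  0.0867] yaw_y 1.06 f [-1.4 -0.2 -1.8] m [ 0.09 -0.15 -0.05] op 0.039 q [ 14.  51. -13.  98.  19.  33.  -9.]
```

```bash
python3 -m jog '[[0,0,0,1,0],[0,0,0,1,0],[0,0,0,1,0],[0,0,0,1,0],[0,0,0,1,0],[0,0,0,1,0],[0,0,0,1,0],[0,0,0,1,0]]' 50; python3 st.py
```

```text
t: 6.12
tcp_pos: [0.5427, -0.1017, 0.0867]
orientation: [[0.597, 0.802, -0.002], [0.802, -0.597, -0.002], [-0.003, -0.0, -1.0]]
wrist_force: [-1.3, 1.1, -1.4]
opening: 0.0384
t 6.125 tcp [ 0.5427 -0.1017  0.0867] yaw_y -36.64 f [-1.3  1.1 -1.4] m [-0.18  0.02  0.23] op 0.0384 q [  9.  50.  -3.  98.   5.  31. -34.]
```

```bash
python3 -m jog '[[0,0,0,1,0],[0,0,0,1,0],[0,0,0,1,0],[0,0,0,1,0],[0,0,0,1,0],[0,0,0,1,0],[0,0,0,1,0],[0,0,0,0,0]]' 50; python3 st.py
python3 - <<'E'
from rig import robot
import cv2,numpy as np
a=np.asarray(robot.read_camera('top')['pixels'])[150:250,175:331]; cv2.imwrite("pics/t2.png",cv2.resize(a,None,fx=5,fy=5,interpolation=cv2.INTER_CUBIC))
cv2.imwrite('pics/w3.png',np.asarray(robot.read_camera('wrist')['pixels']))
E
```

```text
t: 7.12
tcp_pos: [0.5428, -0.1019, 0.0867]
orientation: [[0.938, 0.347, -0.002], [0.347, -0.938, -0.003], [-0.003, 0.002, -1.0]]
wrist_force: [-1.9, -0.5, -1.1]
opening: 0.0384
t 7.125 tcp [ 0.5428 -0.1019  0.0867] yaw_y -69.68 f [-1.9 -0.5 -1.1] m [-0.09  0.11 -0.13] op 0.0384 q [  5.  51.   5.  98.  -7.  31. -56.]
```

View pics/w3.png

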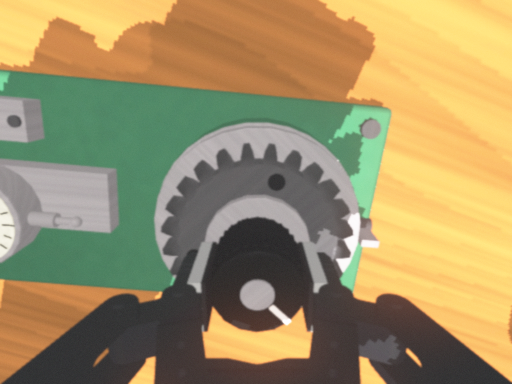

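The white line, pointing to (287,320), keeps its direction relative to the gripper, so there's no slip. About 4.3° remains.

```bash
python3 -m jog '[[0,0,0,0.95,0],[0,0,0,0,0]]' 50; python3 st.py
```

```text
t: 7.48
tcp_pos: [0.5428, -0.1019, 0.0867]
orientation: [[0.96, 0.279, -0.002], [0.279, -0.96, -0.003], [-0.003, 0.002, -1.0]]
wrist_force: [-0.8, -0.8, -1.0]
opening: 0.0389
t 7.475 tcp [ 0.5428 -0.1019  0.0867] yaw_y -73.81 f [-0.8 -0.8 -1. ] m [-0.12  0.09 -0.1 ] op 0.0389 q [  4.  51.   6.  99.  -9.  31. -58.]
```

```bash
python3 -m jog '[[0,0,0,0,100],[0,0,0,0,100],[0,0,0,0,100],[0,0,0,0,100],[0,0,0,0,100],[0,0,0,0,100]]' 50; python3 -m jog '[[0,0,-0.05,0,100],[0,0,-0.08,0,100],[0,0,-0.08,0,100],[0,0,-0.08,0,100],[0,0,0,0,100]]'
python3 - <<'E'
from rig import robot
import cv2,numpy as np
a=np.asarray(robot.read_camera('top')['pixels'])[150:250,175:331]; cv2.imwrite("pics/t3.png",cv2.resize(a,None,fx=5,fy=5,interpolation=cv2.INTER_CUBIC))
c=robot.read_camera('wrist');cv2.imwrite('pics/w4.png',np.asarray(c['pixels']))
np.savez('w4.npz',K=c['intrinsics'],R=c['R'],t=c['t'])
E
python3 st.py
```

```text
t: 8.22
tcp_pos: [0.5432, -0.1018, 0.0869]
orientation: [[0.959, 0.284, -0.001], [0.284, -0.959, -0.002], [-0.002, 0.002, -1.0]]
wrist_force: [0.1, -0.6, -0.5]
opening: 0.0857
t: 8.85
tcp_pos: [0.5431, -0.1014, 0.2362]
orientation: [[0.959, 0.284, -0.002], [0.284, -0.959, -0.002], [-0.002, 0.002, -1.0]]
wrist_force: [-0.3, -0.4, -0.5]
opening: 0.0852
t 8.95 tcp [ 0.5421 -0.1012  0.2336] yaw_y -73.5 f [ 0.3  0.4 -0.9] m [ 0.02 -0.02 -0.01] op 0.0857 q [  2.  39.   9.  90.  -7.  52. -60.]
```

View pics/w4.png

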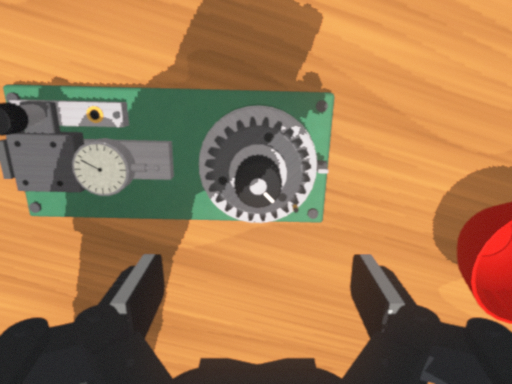

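View pics/t3.png

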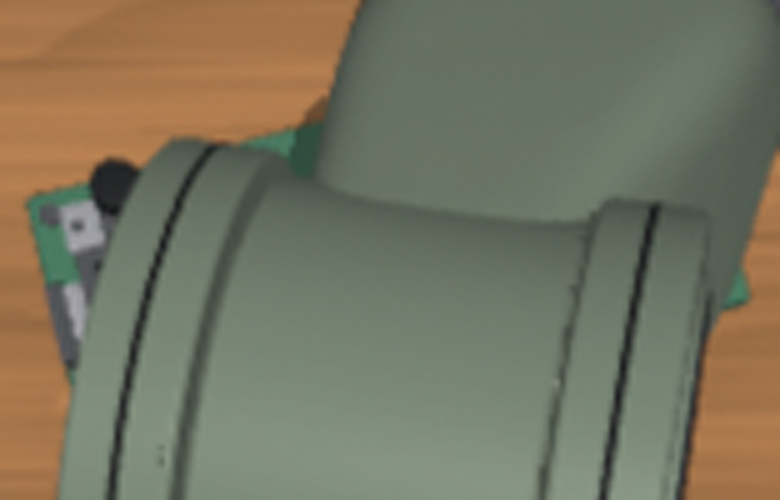

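Run:
```python
import cv2,numpy as np
a=cv2.imread('pics/w4.png')[95:235,190:340]; cv2.imwrite("pics/w4c.png",cv2.resize(a,None,fx=4,fy=4,interpolation=cv2.INTER_CUBIC))
c=np.load('w4.npz')
def ray(px,z):
    d=c['R'].T@np.linalg.solve(c['K'],[px[0],px[1],1]); o=-c['R'].T@c['t']; return o+d*(z-o[2])/d[2]
a=ray((258,187),.118);b=ray((273,202),.118); print(a,np.degrees(np.arctan2(*(b-a)[1::-1])))
for p in ([.5422-.0565*np.cos(np.radians(60.3)),-.1008-.0565*np.sin(np.radians(60.3)),.066],[.5319,.1198,.106],[.5452,.0716,.036]):
    v=c['K']@(c['R']@p+c['t']);print(v[:2]/v[2])
```

```text
[ 0.5430996 -0.1027418  0.118    ] -119.81165571550282
[293.70380752 209.99871312]
[ -6.8904098  121.45406174]
[ 94.79214387 114.95831828]
```

View pics/w4c.png

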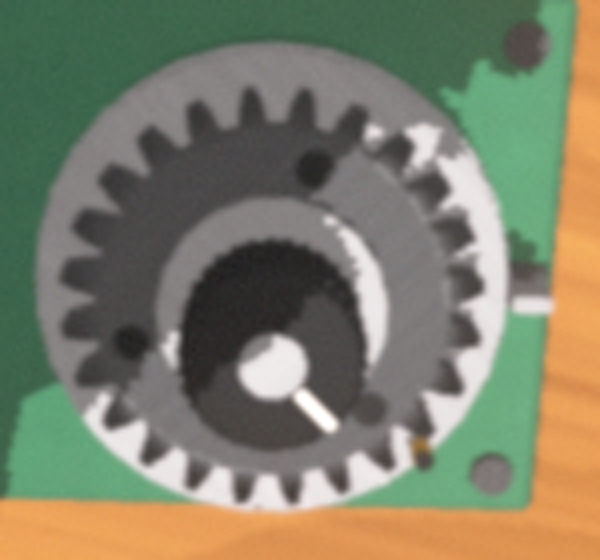

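The line angle is now -119.8°, up from -44.6°. That's exactly five clicks, and it's resting. Next is the plunger.

Run:
```python
from rig import robot
import numpy as np
s=robot.sense(); R=np.array(s['orientation']);print(R.T@(np.array([.5319,.1198,.20])-s['tcp_pos'])/.5)
```

```text
[ 0.10643361 -0.42948994  0.06655724]
```

```bash
python3 -m jog '[[0.021,-0.086,0,0,55],[0.021,-0.086,0,0,55],[0.021,-0.086,0,0.2,55],[0.021,-0.086,0,0,55],[0.021,-0.086,0,0,55],[0,0,0,0,55]]' 60; python3 st.py
python3 - <<'E'
from rig import robot
import numpy as np
s=robot.sense(); R=np.array(s['orientation']);print(R.T@(np.array([.5319,.1198,.13])-s['tcp_pos'])/.5)
E
```

```text
t: 9.7
tcp_pos: [0.5299, 0.1263, 0.2254]
orientation: [[0.964, 0.267, -0.017], [0.267, -0.964, -0.003], [-0.017, -0.001, -1.0]]
wrist_force: [0.0, -1.7, -1.0]
opening: 0.0471
t 9.7 tcp [0.5299 0.1263 0.2254] yaw_y -74.52 f [ 0.  -1.7 -1. ] m [-0.1  -0.    0.01] op 0.0471 q [-23.  39.  11.  91.  -9.  52. -82.]
[0.00369759 0.01384048 0.19070626]
```

```bash
python3 -m jog '[[0.004,0.014,0.06,0,55],[0,0,0.06,0,55],[0,0,0.05,0,55],[0,0,0,0,55]]' 60; python3 st.py
python3 - <<'E'
from rig import robot
import numpy as np,cv2
s=robot.sense(); R=np.array(s['orientation']);print(R.T@(np.array([.5319,.1198,.08])-s['tcp_pos'])/.5)
c=robot.read_camera('wrist'); cv2.imwrite('pics/w5.png',np.asarray(c['pixels']))
v=c['intrinsics']@(np.array(c['R'])@[.5319,.1198,.106]+c['t']);print(v[:2]/v[2])
E
```

```text
t: 10.2
tcp_pos: [0.5309, 0.117, 0.1346]
orientation: [[0.964, 0.266, -0.022], [0.266, -0.964, -0.006], [-0.023, 0.0, -1.0]]
wrist_force: [0.2, 0.4, 0.8]
opening: 0.0466
t 10.2 tcp [0.5309 0.117  0.1346] yaw_y -74.58 f [0.2 0.4 0.8] m [-0.   -0.02  0.02] op 0.0466 q [-21.  47.   9.  97. -11.  39. -80.]
[ 0.00598179 -0.00483788  0.10905075]
[251.83626395 229.33720331]
```

View pics/w5.png

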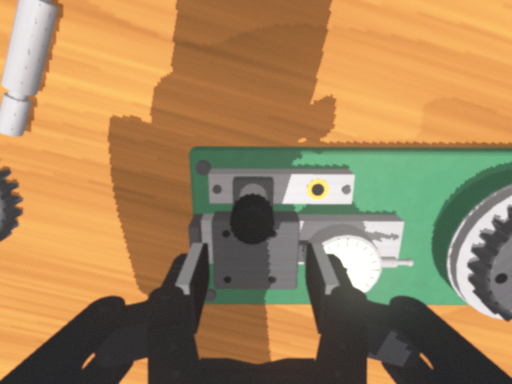

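Run:
```python
import cv2,numpy as np
a=cv2.imread('pics/w5.png')[165:265,200:310].astype(float)
a=np.clip((a/255)**.5*255,0,255).astype('uint8'); cv2.imwrite("pics/w5c.png",cv2.resize(a,None,fx=5,fy=5,interpolation=cv2.INTER_CUBIC))
```

```text
(no output)
```

View pics/w5c.png

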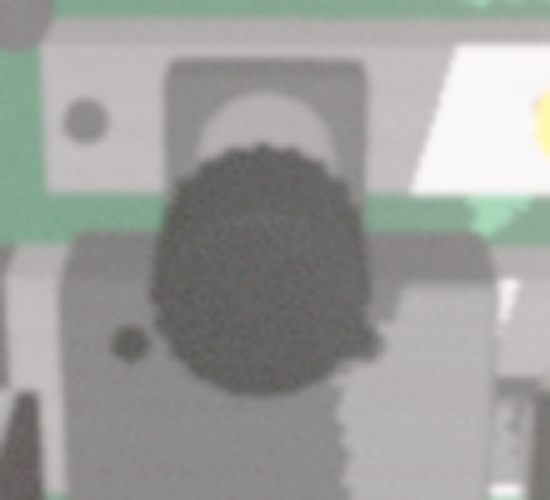

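```bash
python3 - <<'E'
from rig import robot
import numpy as np,cv2
c=robot.read_camera('wrist'); im=np.asarray(c['pixels']).copy()
P=lambda p:(lambda v:v[:2]/v[2])(c['intrinsics']@(np.array(c['R'])@p+c['t']))
print(P([.5452,.0716,.036]),P([.5319,.1198,.106]))
o=-np.array(c['R']).T@c['t'];print(o)
a=np.linspace(0,2*np.pi,60)
big=cv2.resize(im[165:265,200:310],None,fx=5,fy=5,interpolation=cv2.INTER_CUBIC)
big=(np.sqrt(big/255.)*255).astype('uint8')
for z,col in((.106,(0,0,255)),(.082,(255,0,0))):
    for t in a:
        u=P([.5319+.0125*np.cos(t),.1198+.0125*np.sin(t),z]); u=((u-[200,165]+.5)*5-.5).astype(int); cv2.circle(big,tuple(map(int,u)),2,col,-1)
cv2.imwrite('pics/w5d.png',big)
E
python3 st.py
```

```text
[316.79228771 190.19077312] [251.77419376 229.44657532]
[0.61238278 0.13925354 0.27694669]
t 10.3 tcp [0.5318 0.1174 0.1365] yaw_y -74.57 f [0.1 0.1 0.9] m [-0.03  0.02 -0.01] op 0.047 q [-21.  46.   9.  97. -11.  39. -80.]
```

View pics/w5d.png

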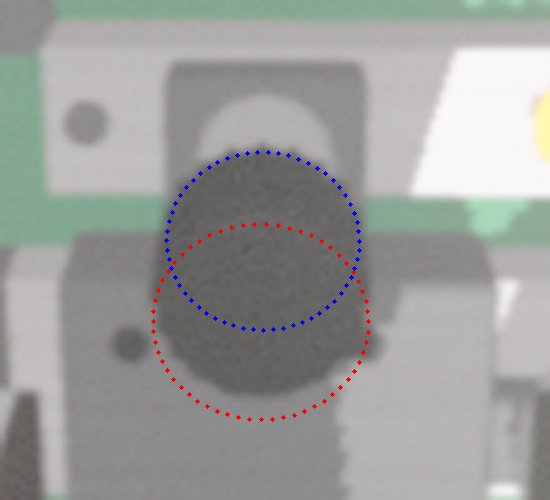

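Circle overlay: sideways (jaw direction) it agrees. Along tool x the knob is 1–2 mm further out, which the pad width covers. I'll descend with that offset.

```bash
python3 -m jog '[[0.006,-0.005,0.05,0,55],[0,0,0.05,0,55],[0,0,0.01,0,55],[0,0,0,0,55]]' 60; python3 st.py
python3 - <<'E'
from rig import robot
import numpy as np,cv2
s=robot.sense(); R=np.array(s['orientation']);print(R.T@(np.array([.533,.1198,.08])-s['tcp_pos'])/.5)
c=robot.read_camera('wrist'); cv2.imwrite('pics/w6.png',np.asarray(c['pixels']))
E
```

```text
t: 10.8
tcp_pos: [0.5354, 0.1202, 0.0845]
orientation: [[0.964, 0.266, -0.013], [0.265, -0.964, -0.004], [-0.013, 0.001, -1.0]]
wrist_force: [-0.4, -0.1, 0.5]
opening: 0.0468
t 10.8 tcp [0.5354 0.1202 0.0845] yaw_y -74.6 f [-0.4 -0.1  0.5] m [-0.02 -0.01 -0.01] op 0.0468 q [-20.  51.   8.  99. -12.  32. -80.]
[-0.00469604 -0.00047567  0.00903259]
```

View pics/w6.png

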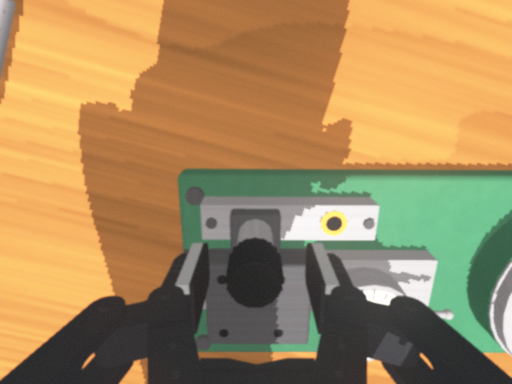

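The knob at (255,275) sits midway between the pads. I'll lower slightly and grip.

```bash
python3 -m jog '[[-0.004,0,0.007,0,55],[0,0,0,0,0],[0,0,0,0,0],[0,0,0,0,0],[0,0,0,0,0],[0,0,0,0,0]]' 60; python3 st.py
```

```text
t: 11.6
tcp_pos: [0.5339, 0.1201, 0.0829]
orientation: [[0.964, 0.266, -0.011], [0.266, -0.964, -0.003], [-0.011, 0.0, -1.0]]
wrist_force: [-0.0, 0.9, -1.6]
opening: 0.0231
t 11.6 tcp [0.5339 0.1201 0.0829] yaw_y -74.59 f [-0.   0.9 -1.6] m [ 0.11 -0.01 -0.02] op 0.0231 q [-20.  51.   8.  99. -12.  31. -79.]
```

```bash
python3 -m jog '[[0,0,-0.012,0,0],[0,0,-0.010,0,0],[0,0,0,0,0]]' 80; python3 st.py
```

```text
t: 11.98
tcp_pos: [0.5339, 0.1201, 0.0942]
orientation: [[0.964, 0.266, -0.011], [0.266, -0.964, -0.003], [-0.012, 0.0, -1.0]]
wrist_force: [2.0, 1.1, -10.0]
opening: 0.0221
t 11.975 tcp [0.5339 0.1201 0.0942] yaw_y -74.59 f [  2.    1.1 -10. ] m [ 0.14 -0.44 -0.05] op 0.0221 q [-20.  50.   8.  99. -12.  33. -80.]
```

```bash
python3 -m jog '[[0,0.02,0,0,0],[0,0.02,0,0,0],[0,0.02,0,0,0],[0,0.02,0,0,0],[0,0,0,0,0]]' 80; python3 st.py
python3 - <<'E'
from rig import robot
import numpy as np
s=robot.sense(); R=np.array(s['orientation']);print(R.T@(np.array([.5471,.0719,.0942])-s['tcp_pos'])/.5)
E
```

```text
t: 12.6
tcp_pos: [0.5449, 0.0792, 0.0938]
orientation: [[0.964, 0.266, -0.012], [0.266, -0.964, -0.003], [-0.012, -0.0, -1.0]]
wrist_force: [2.9, -2.2, -10.4]
opening: 0.0228
t 12.6 tcp [0.5449 0.0792 0.0938] yaw_y -74.59 f [  2.9  -2.2 -10.4] m [-0.58 -0.6   0.05] op 0.0228 q [-16.  50.   8.  98. -11.  33. -76.]
[ 0.00033698  0.01524236 -0.00089649]
```

```bash
python3 -m jog '[[0,0.0145,0,0,0],[0,0,0,0,0]]' 80; python3 st.py
python3 - <<'E'
from rig import robot
import numpy as np,cv2
s=robot.sense(); R=np.array(s['orientation']);print(R.T@(np.array([.5471,.0719,.0942])-s['tcp_pos'])/.5)
c=robot.read_camera('wrist'); cv2.imwrite('pics/w7.png',np.asarray(c['pixels']))
E
```

```text
t: 12.85
tcp_pos: [0.547, 0.0717, 0.0938]
orientation: [[0.964, 0.266, -0.012], [0.266, -0.964, -0.003], [-0.012, 0.0, -1.0]]
wrist_force: [2.5, -3.1, -9.8]
opening: 0.0223
t 12.85 tcp [0.547  0.0717 0.0938] yaw_y -74.59 f [ 2.5 -3.1 -9.8] m [-0.57 -0.53  0.03] op 0.0223 q [-15.  50.   7.  98. -10.  33. -76.]
[ 0.00038183 -0.00037373 -0.00089408]
```

View pics/w7.png

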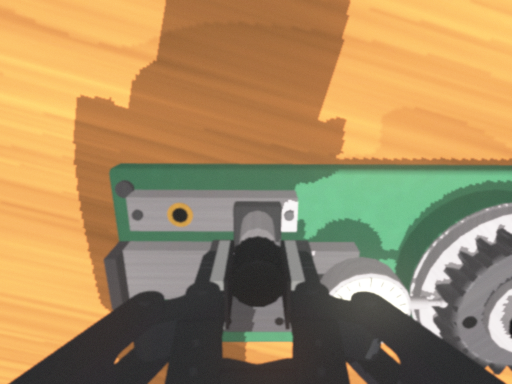

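The carriage is forward at about 50 mm, and the rest hole is exposed at (180,215). I'll let the plunger down.

```bash
python3 -m jog '[[0,0,0.010,0,0],[0,0,0.008,0,0],[0,0,0.003,0,0],[0,0,0,0,0]]' 80; python3 st.py
```

```text
t: 13.4
tcp_pos: [0.5469, 0.072, 0.083]
orientation: [[0.964, 0.266, -0.011], [0.266, -0.964, -0.003], [-0.012, 0.0, -1.0]]
wrist_force: [-1.5, -1.7, -0.3]
opening: 0.0223
t 13.4 tcp [0.5469 0.072  0.083 ] yaw_y -74.57 f [-1.5 -1.7 -0.3] m [-0.37  0.12 -0.01] op 0.0223 q [-15.  51.   7.  98. -11.  32. -76.]
```

```bash
python3 -m jog '[[0,0,0,0,55],[0,0,0,0,55],[0,0,0,0,55],[0,0,0,0,55],[0,0,-0.05,0,55],[0,0,-0.08,0,55],[0,0,-0.08,0,55],[0,0,0,0,55]]' 60; python3 st.py
python3 - <<'E'
from rig import robot
import numpy as np,cv2
c=robot.read_camera('wrist'); im=np.asarray(c['pixels']).copy()
P=lambda p:(lambda v:v[:2]/v[2])(c['intrinsics']@(np.array(c['R'])@p+c['t']))
for q in ([.5319,.1198,.036],[.5452,.0716,.106],[.5452,.0716,.114],[.5142,-.1499,.066]): print(P(q))
cv2.imwrite('pics/w8.png',im)
a=np.asarray(robot.read_camera('side')['pixels'])[150:260,200:300]; cv2.imwrite("pics/s8.png",cv2.resize(a,None,fx=5,fy=5,interpolation=cv2.INTER_CUBIC))
E
```

```text
t: 14.4
tcp_pos: [0.5481, 0.073, 0.1914]
orientation: [[0.964, 0.267, -0.011], [0.267, -0.964, -0.003], [-0.011, -0.0, -1.0]]
wrist_force: [-0.2, 0.2, -0.8]
opening: 0.0469
t 14.4 tcp [0.5481 0.073  0.1914] yaw_y -74.53 f [-0.2  0.2 -0.8] m [ 0.03 -0.03  0.01] op 0.0469 q [-16.  42.  10.  92.  -9.  47. -77.]
[204.13786235 177.06075044]
[256.84734716 203.0697437 ]
[256.86006729 206.97005477]
[472.30561951 275.65366801]
```

View pics/w8.png

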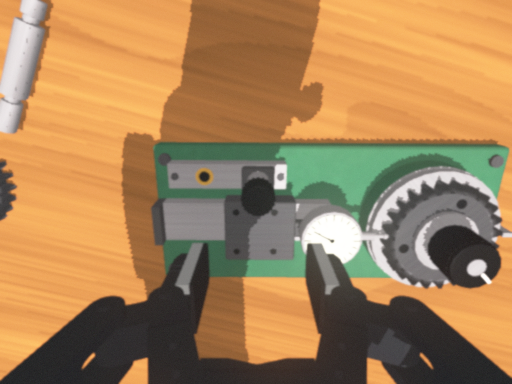

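View pics/s8.png

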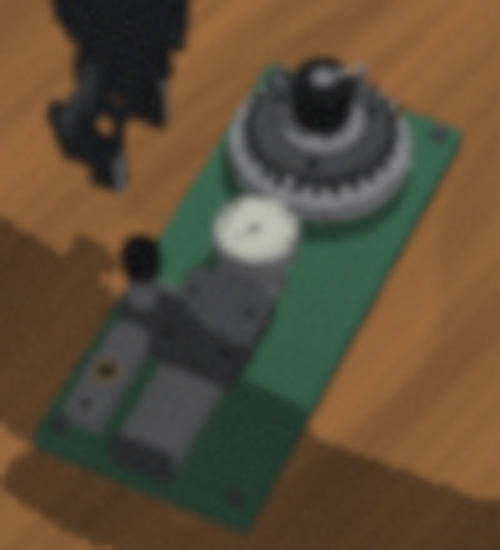

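Run:
```python
from h import *
C=lambda p:((proj('side',p)-[200,150])+.5)*5-.5
for q in ([.5319,.1198,.094],[.5452,.0716,.094],[.5452,.0716,.102]): print(C(q).round(0))
from rig import robot
import cv2
for a,b in (('side0','A'),):pass
a=cv2.imread('pics/side0.png')[185:235,205:255]; c=robot.read_camera('side'); b=np.asarray(c['pixels'])[185:235,205:255]
cv2.imwrite('pics/cmp.png',cv2.resize(np.hstack([a,b]),None,fx=7,fy=7,interpolation=cv2.INTER_CUBIC))
w=robot.read_camera('wrist'); im=np.asarray(w['pixels'])
def ray(px,z):
    d=w['R'].T@np.linalg.solve(w['intrinsics'],[px[0],px[1],1]); o=-np.array(w['R']).T@w['t']; return o+d*(z-o[2])/d[2]
cv2.imwrite('pics/w9c.png',cv2.resize(im[155:295,352:512],None,fx=4.5,fy=4.5,interpolation=cv2.INTER_CUBIC))
p=ray((477,267),.118);q=ray((490,282),.118);print(p,np.degrees(np.arctan2(*(q-p)[1::-1])))
```

```text
[103. 317.]
[140. 258.]
[139. 250.]
[ 0.54361458 -0.09970151  0.118     ] -120.22484484422992
```

View pics/cmp.png

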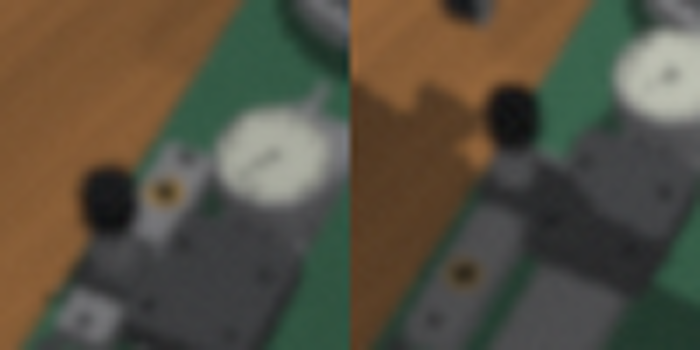

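View pics/w9c.png

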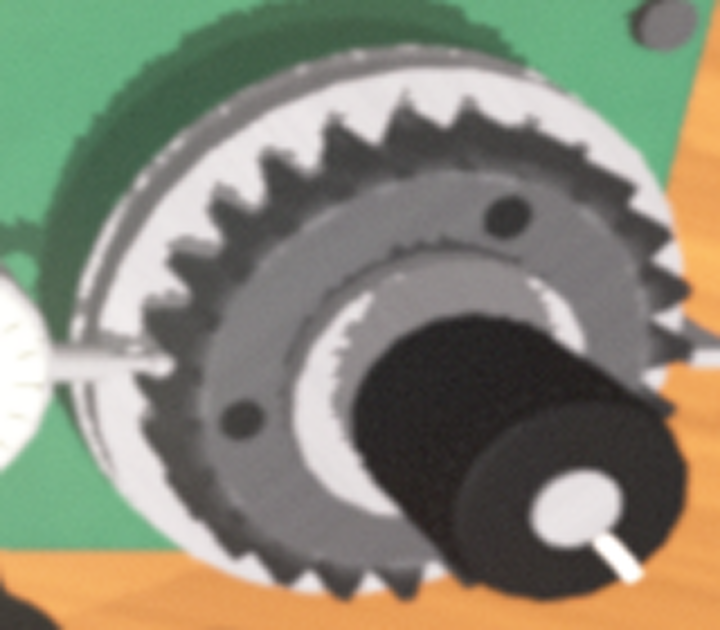

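The knob centre in the side crop is at (141,260). A seated plunger would be at (140,258), one resting on the bar at (139,250). The tip lies in a tooth space, and the knob line is at -120.2°. I'll hand in.

```bash
python3 -c "
from rig import robot
print(robot.hand_in())"; python3 st.py
```

```text
the job is handed in; nothing more can be done
None
the job is handed in; nothing more can be done
```

I turned the gear five clicks clockwise and let go, then locked the gauge forward with its ball tip in the tooth space. The job was handed in at about 15 s of the 54 s allowed. It reports no verdict, so what follows rests on my own checks.

- **Gear:** with the gauge still backed off, I turned the knob 74.9° while gripped, released it and backed away. Its white line went from -44.6° to -119.8°, and read -120.2° at the end. That is 75° within about 1°.
- **Plunger and carriage:** I pulled the plunger up 11 mm and slid the carriage 50 mm. The plunger knob then went back down to its seated height: the gripper ended at 83.0 mm, against 82.9 mm before the lift. In the side view the knob is within 2 pixels of where a seated one should be, while one resting on the bar would be about 10 pixels off.
- **Last look:** the ball tip lies in a tooth space and the gripper is clear of everything. The loose gear, plug gauge and bowl were never approached, but I did not measure their positions again.

One check disagreed slightly: before the grasp, the plunger knob sat 1–2 mm off its estimated place along the pad width. I offset the gripper by about 1 mm for it, and the grip held.

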